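Tip the tomatoes into the salad spinner and spin them dry

TASK

Spin the washed cherry tomatoes dry: tip all three from the divided dish through the open flap into the salad spinner's basket, keeping the walnuts dry in their own section, and set the dish back upright on the worktop. Then press the flap fully shut, take the crank by its grip and give it three full turns clockwise (seen from above) without letting go on the way, and leave it parked over the fixed half of the lid, where it was, so that the flap can be opened again. Leave everything else on the worktop where it stands.

Things in the scene. Friction and masses are not known exactly. Their poses are not given: they have to be found in the camera images.
- spinner: crank salad spinner, 215 mm across, stuck to the worktop: clear bowl, slotted white basket, lid with green rim. Lid top 131 mm, rim top 133 mm above worktop; basket inner radius 86 mm, floor 25 mm, rim 112 mm up. Origin: centre of underside, on the crank's axis; z up; +x points to the middle of the lid's flap half (a clear D-shaped flap); the half at -x is fixed, tinted green
- opening (a point): middle of the D-shaped feed opening under the flap: 60 mm from the spinner's axis along its +x, 131 mm above the worktop. The opening runs from x = +27 to +97 mm of the spinner, bounded by a circle of 99 mm radius about its axis
- flap (a joint): flap angle: 0 = shut, flush; 1.57 = upright; stop at 1.85, leaning back over the hub. Hinge line along the spinner's y at x = +27 mm, 131 mm above the worktop. Flap 4 mm thick, 71 mm long from hinge to outer edge, 180 mm wide at the hinge, round outside (98 mm about the spinner's axis). Friction hinge (0.03 N m): stays where it is left, must be pressed all the way shut
- flap_tab (a point): top of the green tab (44 mm wide, 8 mm high, 14 mm deep) on the flap's outer face, 71 mm from the hinge; some 70 mm above the lid when the flap stands open, on top of the lid near its outer edge when shut
- crank (a joint): crank angle, growing clockwise seen from above, no stops, 6.283 a turn; 0 = arm along the spinner's -x, over the fixed half. White arm 20 mm wide, 18 to 26 mm above the lid top; hub 31 mm across. Basket geared 3 turns to 1. Turning takes 0.06 N m (1 N at the grip); stays where left. With the flap open it has room only within 1.3 rad of 0
- crank_grip: upright green grip at the end of the crank's arm: cylinder 25 mm thick, 42 mm tall, spins freely on its pin (its own yaw means nothing), 60 mm from the crank's axis. Origin: centre of its lower end, 159.5 mm above the worktop
- grip_mid (a point): point on the grip's axis about half way up it, 181.5 mm above the worktop
- dish: white two-section dish, 176 mm along its x, 101 mm along y, 32 mm high, floor 5 mm, 0.3 kg. Origin: centre of underside; z up. Upright divider along y at x = 0, 6 mm thick, 34 mm high; tomatoes lie at +x, walnuts at -x. Floor flat to 41 mm from the divider, then the end wall slopes out at 31 degrees from level to a lip 85 mm from the divider, 32 mm up; side walls upright
- dish_grip (a point): centre of the dish's wooden grip, 73 mm above the dish's underside, over the divider: a level bar 12 mm thick (dish x), 74 mm long (dish y), 26 mm high, on two 8 mm brass posts 52 mm apart. Clear space under and beside it down to the divider. Same axes as the dish
- tomato_lip (a point): middle of the tomato section's lip, on the dish's +x axis: 85 mm from the divider, 32 mm above the underside. Tipping the dish 45 to 60 degrees this way empties that section over this lip; the divider holds the other section's contents back up to about 70 degrees
- tomato_1: cherry tomato, red ball of 28 mm with a small green stalk, 14 g; origin at its centre; rolls
- tomato_2: cherry tomato, red ball of 28 mm with a small green stalk, 14 g; origin at its centre; rolls
- tomato_3: cherry tomato, red ball of 28 mm with a small green stalk, 14 g; origin at its centre; rolls
- walnut_1: walnut in its shell, light brown, 32 mm across, 12 g; origin at its centre; rolls
- walnut_2: walnut in its shell, light brown, 32 mm across, 12 g; origin at its centre; rolls
- pepper_mill: dark turned-wood pepper mill, 58 mm across and 170 mm tall, standing; bystander; origin at the centre of its underside as built
- lemon: yellow lemon, 78 x 55 x 56 mm; bystander; origin at the centre of its underside as built
- garlic: white garlic bulb, 60 x 57 x 58 mm; bystander; origin at the centre of its underside as built
- egg_timer: red and white kitchen timer, 66 x 67 x 62 mm; bystander; origin at the centre of its underside as built
- red_onion: red onion, 67 x 65 x 75 mm; bystander; origin at the centre of its underside as built
- pink_tumbler: pink insulated tumbler, 72 mm across and 112 mm tall, standing; bystander; origin at the centre of its underside as built
- spice_2: spice jar with a black cap, 40 mm across and 105 mm tall, standing; bystander; origin at the centre of its underside as built
- jam_jar: jam jar with a white lid, 68 mm across and 90 mm tall, standing; bystander; origin at the centre of its underside as built

How it is judged:
By the outcome, as a careful person would: the job done as asked, in the order asked, and still so for the second after the job is handed in, with the robot touching nothing.
It also fails if it takes over 72 s, if anything falls off the work surface, if the arm or the gripper's body presses on something with over 40 N, if the wrist force passes 120 N, or if a joint passes its speed limit or range.

ROBOT

A 6-joint arm with a two-finger parallel gripper is mounted at the origin on a cart in front of the work surface, level with it; the furniture and walls round the work are solid. World frame = base frame: x ahead of the robot, y to its left, z up, the work surface at z = 0. Lengths are in m, angles in rad, forces in N, time in s.
With the tool pointing down it reaches from about 0.25 to 0.8 m from the base axis. Payload 8.5 kg.
Tool frame: the origin (TCP) lies on the centre line of the jaws, within the pads' length; the fingertips stand 22 mm ahead of it and the grasp point (between the pads) lies 3 mm ahead of it; z points along the fingers, y is the line along which they close (so a half turn about z gives the same grasp; the last joint's range is limited). The gripper opens to 85 mm and grips with 20 to 120 N. Pads are 22 mm wide; open, the fingers measure 114 mm over their backs; the gripper's body (76 mm by 85 mm) begins 54 mm behind the grasp point. The pads swing forward as they close: fully open they stand 13 mm farther back than shut.
Start: joints at [-1.159, 0.238, -0.013, 1.319, 0, 1.571], TCP at [0.21, -0.481, 0.253] pointing down, gripper open.
Joint ranges: [-2.66, 2.66], [-1.03, 1.9], [-1.14, 1.46], [-1.82, 2.27], [-1.45, 1.34], [-3.14, 3.14]. Speed limits (rad/s): [2.22, 2.22, 2.79, 3.14, 3.14, 3.14].

INTERFACE

Orientations are given as a rotation vector (axis times angle).
In Python, from workcell import status, eyes, hand_in gives the robot as it stands.
- The arm moves only by the tool jog_arm, never from a script. Its argument "rows" is a list of rows, each a list of 7 numbers: the shift along the tool's x, y, z scaled (see below), then the turn, a rotation vector about the tool's x, y, z scaled (see below), then the opening, from -1 (shut) to 1 (fully open). In form: [[tx, ty, tz, ax, ay, az, grip], ...]. A call has 1 to 20 rows; each row shifts and turns the commanded pose from where the row before left it, along the tool's axes as they then stand; what a row does not reach is not made up. The controller multiplies each number of a shift by 0.02 m and each number of a turn by 0.1 rad. A row lasts 1/10 s, in which the tool goes at most 50 mm and 8.59 degrees, less where a joint would pass 70% of its speed; a pose out of reach is approached as far as the arm can. A call with a number of a shift or a turn outside -1 to 1 is refused whole. A call with a gripper value outside its range is refused whole. The fingers move at their own pace and stop on an object; the grip force is fixed at half the most. Time passes only in rows, so rows that do not move let the fingers close. It gives the time, the measured TCP pose, the force, the opening and the grip force at its end, in the units of the state.
- status.get_state(): the state, without advancing time (a new reading comes with each control period).
- eyes.get_image(name): name is "scene" or "side" or "wrist"; returns (picture, depth): 420x560x3 uint8, red, green, blue; 420x560 float32, m along the optical axis (not along the pixel's ray), 0 where there is no reading.
- eyes.camera_info(name): a dict with "fx", "fy", "cx", "cy" (pixels), "k1" (the pictures are not rectified: a ray, as slopes to the right and down, at radius r is drawn at 1 + k1 r^2 times it, then the intrinsics apply), "position" and "orientation" of the camera in the world. Camera axes: x right, y down, z forward; pixel columns grow to the right and rows downward; lengths in m; the calibration is good to about 2 mm. A picture is of the moment at which its call begins: read the wrist's pose just before it. camera_info takes no time and is no camera call; for the wrist camera it gives the pose at the moment of the call.
- hand_in(): hands the job in; it is judged then, once.
The state is a dict: "clock": time; "qpos": joint angles; "dq": joint speeds; "tau": joint torques, N m; "tool_pos": TCP position; "tool_rot": TCP orientation; "contact_force": force on the tool from outside, world axes, zero at the start; "ft_torque": the same for the moment, N m; "grip_width": opening from 0.0 (shut) to 1.0 (fully open); "grasp_force": force on a finger pad.
Only numpy, scipy, OpenCV 4.12 (cv2) and the standard library are available. Lean on these libraries where they do the work, as an engineer would, in place of code of your own. Each camera call takes 0.05 s, during which the arm holds its last target. There are 200 camera calls.

## Working session

There is one attempt and no reset: what is moved stays moved. The work goes in short steps, Python scripts to look and compute and a tool call to move; the robot and the scene stay as the last step left them, time stands still between calls to the robot, and variables do not carry over. Pictures are saved under pics/ and viewed, at most 10 in all, crops included, and the job is handed in when it is done.

Besides the shell and the picture viewer there is one more tool, called after ">>>" by a JSON object that holds its "fn" and its "kwargs". jog_arm: Moves the arm, as the interface text tells. Its arguments: {"type":"object","properties":{"rows":{"type":"array"}},"required":["rows"]}

```bash
ls; mkdir -p pics; cat > h.py <<'E'
import numpy as np,cv2
from scipy.spatial.transform import Rotation as R
from workcell import status,eyes,hand_in
def snap(n,fn=None):
    i=eyes.camera_info(n); im,d=eyes.get_image(n)
    if fn: cv2.imwrite('pics/'+fn,im[:,:,::-1]); np.savez('pics/'+fn+'.npz',im=im,d=d,info=i)
    return i,im,d
def rot(i):
    o=np.array(i['orientation'],float)
    return o if o.shape==(3,3) else (R.from_rotvec(o).as_matrix() if o.size==3 else R.from_quat(o).as_matrix())
def ray(i,u,v):
    x=(np.asarray(u,float)-i['cx'])/i['fx'];y=(np.asarray(v,float)-i['cy'])/i['fy']
    r0=np.hypot(x,y);r=r0.copy() if hasattr(r0,'copy') else r0
    for _ in range(10): r=r0/(1+i['k1']*r*r)
    s=1/(1+i['k1']*r*r)
    return np.stack([x*s,y*s,np.ones_like(x)],-1)
def pts(i,u,v,d): return (ray(i,u,v)*np.asarray(d)[...,None])@rot(i).T+np.array(i['position'])
def plane(i,u,v,z):
    g=ray(i,u,v)@rot(i).T;p=np.array(i['position']);return p+g*((z-p[2])/g[...,2])[...,None]
def load(fn):
    f=np.load('pics/'+fn+'.npz',allow_pickle=True);return f['info'].item(),f['im'],f['d']
E
python3 - <<'E'
from h import *
print(status.get_state())
for n in ('scene','side','wrist'):
    i,im,d=snap(n,n+'0.png'); print(n,i,(d>0).mean())
E
```

```text
pics
{'clock': 0.0, 'qpos': array([-1.15902701e+00,  2.38803599e-01, -1.42546728e-02,  1.31917671e+00,
        1.31108231e-05,  1.57082302e+00]), 'dq': array([ 0.00131589, -0.00047765, -0.00045073, -0.00012919, -0.00040146,
        0.00187749]), 'tau': array([ 1.33648769e-03, -5.38782156e+01,  3.46434832e+01,  1.85681367e-02,
        2.28313615e-04, -4.54278074e-05]), 'tool_pos': array([ 0.20997548, -0.4807738 ,  0.25266546]), 'tool_rot': array([-3.07387123e+00, -6.41916392e-01,  4.41655767e-04]), 'contact_force': array([ 0.5105916 , -0.11488769, -0.33213522]), 'ft_torque': array([ 0.02254925, -0.01715552,  0.02477724]), 'grasp_force': 0.0, 'grip_width': 0.998553505872256}
scene {'fx': 395.8526741144022, 'fy': 395.8526741144022, 'cx': 279.24335863241, 'cy': 205.0492515729007, 'k1': -0.05580142973863305, 'position': array([-0.16307434,  0.60802722,  0.94711763]), 'orientation': array([-1.2998847 ,  2.23129945, -0.91353219])} 0.994562074829932
side {'fx': 431.54176455052084, 'fy': 431.54176455052084, 'cx': 275.14226505682734, 'cy': 202.68900383497748, 'k1': 0.014639396158328133, 'position': array([0.034884  , 0.8996582 , 0.98572904]), 'orientation': array([-0.86006278,  2.53415513, -1.04228751])} 0.9876828231292517
wrist {'fx': 294.154937854332, 'fy': 294.154937854332, 'cx': 280.7946874703883, 'cy': 208.79611500098102, 'k1': 0.012327880742081744, 'position': array([ 0.28017394, -0.44993304,  0.37419603]), 'orientation': array([ 2.40865117, -1.57359691, -0.24358737])} 0.9961947278911565
```

View pics/scene0.png

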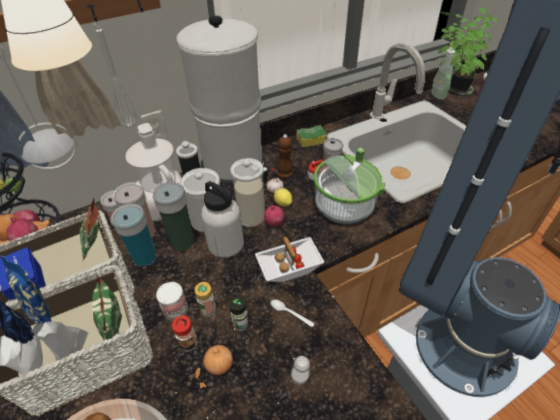

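View pics/side0.png

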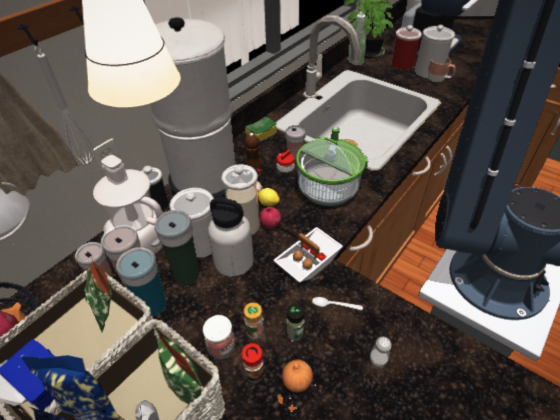

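Scene view: spinner at about (350,185) with the flap standing up and the green grip near (360,156); dish at about (290,260) with tomatoes at (298,262) and walnuts at (282,260). Side view: spinner at (330,170), dish at (308,254). I'll view enlarged crops.

```bash
python3 - <<'E'
from h import *
a=load('scene0.png')[1][140:290,240:400];b=load('side0.png')[1][120:290,260:380]
a=cv2.resize(a,None,fx=2.6,fy=2.6,interpolation=2);b=cv2.resize(b,None,fx=2.6,fy=2.6,interpolation=2)
c=np.zeros((600,800,3),np.uint8);c[:a.shape[0],:a.shape[1]]=a;c[:b.shape[0],420:420+b.shape[1]]=b
cv2.imwrite('pics/c1.png',c[:,:,::-1])
E
```

```text
(no output)
```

View pics/c1.png

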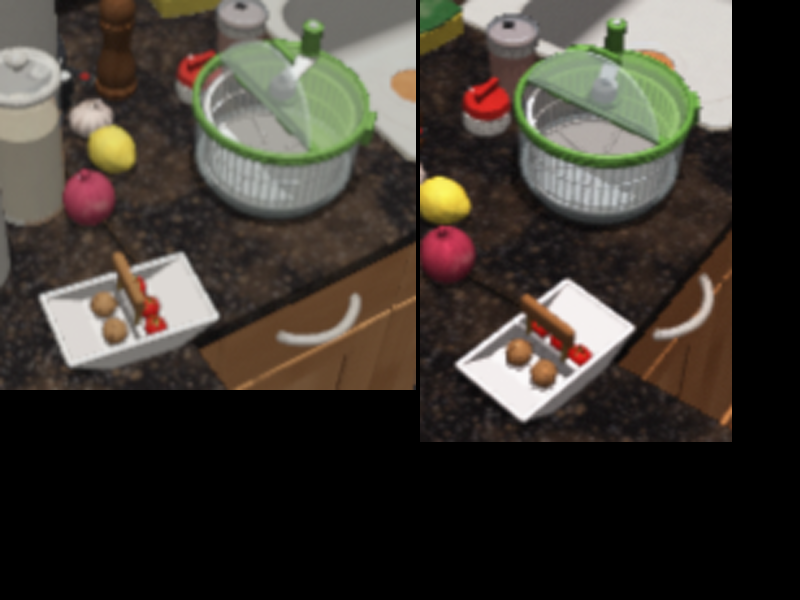

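The crops show the flap standing upright with the opening facing the dish. The crank arm points away, with its grip at crop pixels (312,40) and (616,40). Next, measurement by masks.

```bash
cat > m.py <<'E'
from h import *
from scipy.optimize import least_squares
def blob(m,roi):
    x0,x1,y0,y1=roi; mm=np.zeros_like(m);mm[y0:y1,x0:x1]=m[y0:y1,x0:x1]
    n,l,s,c=cv2.connectedComponentsWithStats(mm.astype(np.uint8)); 
    k=sorted(range(1,n),key=lambda k:-s[k,4]); return [(s[j].tolist(),c[j].round(1).tolist(),l==j) for j in k]
def tri(i1,p1,i2,p2):
    A=[];b=[]
    for i,p in((i1,p1),(i2,p2)):
        g=rot(i)@ray(i,*p);g/=np.linalg.norm(g);P=np.eye(3)-np.outer(g,g);A.append(P);b.append(P@np.array(i['position']))
    x=np.linalg.lstsq(np.vstack(A),np.hstack(b),rcond=None)[0]
    return x,[np.linalg.norm(A[k]@x-b[k]) for k in(0,1)]
if __name__=='__main__':
    S={}
    for n,sp,di in(('scene',(300,400,140,225),(250,330,230,290)),('side',(290,372,120,205),(270,345,225,285))):
        i,im,d=load(n+'0.png');hsv=cv2.cvtColor(im,cv2.COLOR_RGB2HSV);h,s,v=[hsv[...,k].astype(int) for k in range(3)]
        g=(h>35)&(h<75)&(s>120)&(v>60)
        B=blob(g,sp)
        for b in B[:3]: print(n,'green',b[0],b[1])
        ys,xs=np.nonzero(B[0][2]);hull=cv2.convexHull(np.stack([xs,ys],1).astype(np.int32))[:,0]
        P=pts(i,xs,ys,d[ys,xs]);z=P[:,2];print('z pct',np.percentile(z,[2,25,50,75,98]).round(4))
        r=(z>.12)&(z<.138);Q=P[r]
        f=least_squares(lambda p:np.hypot(Q[:,0]-p[0],Q[:,1]-p[1])-p[2],[Q[:,0].mean(),Q[:,1].mean(),.1],loss='soft_l1',f_scale=.003);print('rim',f.x,r.sum())
        t=z>.165;print('grip',t.sum(),P[t].mean(0),np.median(P[t],0))
        w=(s<60)&(v>140); B=blob(w,di)
        m=B[0][2];print('dish',B[0][:2])
        c=max(cv2.findContours(m.astype(np.uint8),0,2)[0],key=cv2.contourArea)
        q=cv2.approxPolyDP(cv2.convexHull(c),4,True)[:,0];print(q.tolist());print(plane(i,q[:,0],q[:,1],.032).round(4).tolist())
        ys,xs=np.nonzero(m);P=pts(i,xs,ys,d[ys,xs]);print('dish depth z',np.percentile(P[:,2],[2,50,98]).round(4))
        for nm,mk in(('red',((h<6)|(h>174))&(s>180)&(v>90)),('brown',(h>7)&(h<20)&(s>90)&(v>60))):
            for b in blob(mk,di)[:4]:
                if b[0][4]>8:
                    ys,xs=np.nonzero(b[2]);print(nm,b[0],b[1],pts(i,xs,ys,d[ys,xs]).mean(0).round(4))
E
python3 m.py
```

```text
scene green [315, 180, 68, 23, 141] [351.0, 195.6]
scene green [355, 151, 8, 10, 48] [358.8, 156.1]
scene green [319, 162, 5, 5, 14] [321.0, 164.3]
z pct [0.1129 0.1242 0.1263 0.1283 0.131 ]
rim [ 0.55931315 -0.02907085  0.10689415] 131
grip 1 [-0.16307434  0.60802722  0.94711763] [-0.16307434  0.60802722  0.94711763]
dish ([255, 237, 69, 44, 1231], [289.0, 259.3])
[[310, 237], [322, 263], [266, 280], [256, 253]]
[[0.4778, 0.1593, 0.032], [0.3784, 0.1816, 0.032], [0.4068, 0.3474, 0.032], [0.5046, 0.3287, 0.032]]
dish depth z [-0.003   0.021   0.0346]
red [295, 257, 8, 11, 38] [298.0, 261.6] [0.4194 0.2368 0.028 ]
brown [317, 268, 13, 22, 174] [324.7, 278.0] [ 0.4099  0.1395 -0.1124]
brown [280, 236, 19, 28, 170] [289.0, 247.8] [0.4489 0.2502 0.0686]
brown [275, 253, 13, 19, 129] [281.4, 261.7] [0.4375 0.2813 0.0364]
side green [296, 129, 71, 55, 492] [334.3, 162.8]
z pct [0.119  0.1276 0.1316 0.1343 0.2065]
rim [ 0.56035228 -0.02094337  0.1032162 ] 401
grip 75 [ 0.56492785 -0.03987799  0.20383019] [ 0.57722109 -0.06755185  0.20059015]
dish ([274, 227, 69, 55, 1210], [308.4, 254.5])
[[316, 227], [342, 246], [298, 281], [274, 259]]
[[0.4818, 0.165, 0.032], [0.3825, 0.1807, 0.032], [0.4121, 0.3522, 0.032], [0.5078, 0.3332, 0.032]]
dish depth z [0.0022 0.0241 0.0366]
red [317, 254, 8, 6, 33] [320.6, 256.2] [0.4113 0.2461 0.0298]
red [303, 244, 6, 5, 16] [305.2, 246.1] [0.4659 0.2425 0.0307]
red [311, 249, 4, 5, 14] [312.4, 251.4] [0.4392 0.2459 0.03  ]
brown [298, 233, 21, 25, 181] [308.3, 243.3] [0.439  0.2699 0.089 ]
brown [303, 258, 10, 11, 81] [307.3, 262.8] [0.4267 0.2884 0.0322]
brown [294, 250, 9, 10, 78] [297.8, 254.6] [0.4642 0.281  0.0319]
brown [337, 251, 8, 13, 61] [341.6, 257.9] [ 0.4087  0.1179 -0.1069]
```

>>> {"fn": "jog_arm", "kwargs": {"rows": [[0,0,-1,0,0,0.95,1],[0,0,-1,0,0,0.95,1],[0,0,-1,0,0,0.95,1],[0,0,-1,0,0,0.95,1],[0,0,-1,0,0,0.95,1],[0,0,-1,0,0,0.95,1],[0.21,-0.97,0,0,0,0,1],[0.21,-0.97,0,0,0,0,1],[0.21,-0.97,0,0,0,0,1],[0.21,-0.97,0,0,0,0,1],[0.21,-0.97,0,0,0,0,1],[0.21,-0.97,0,0,0,0,1],[0.21,-0.97,0,0,0,0,1],[0.21,-0.97,0,0,0,0,1],[0.21,-0.97,0,0,0,0,1],[0.21,-0.97,0,0,0,0,1],[0.21,-0.97,0,0,0,0,1],[0.21,-0.97,0,0,0,0,1],[0.21,-0.97,0,0,0,0,1],[0.21,-0.97,0,0,0,0,1]]}}

```text
clock: 2.15
tool_pos: [0.3111, -0.2213, 0.3732]
tool_rot: [-3.132, 0.248, 0.0]
contact_force: [-0.2, 0.1, 1.2]
grip_width: 0.998
grasp_force: 0.0
```

>>> {"fn": "jog_arm", "kwargs": {"rows": [[0.21,-0.97,0,0,0,0,1],[0.21,-0.97,0,0,0,0,1],[0.21,-0.97,0,0,0,0,1],[0.21,-0.97,0,0,0,0,1],[0.21,-0.97,0,0,0,0,1],[0.21,-0.97,0,0,0,0,1],[0.21,-0.97,0,0,0,0,1],[0.21,-0.97,0,0,0,0,1],[0.21,-0.97,0,0,0,0,1],[0.21,-0.97,0,0,0,0,1],[0.21,-0.97,0,0,0,0,1],[0.21,-0.97,0,0,0,0,1],[0,0,0,0,0,0,1],[0,0,0,0,0,0,1]]}}

```text
clock: 3.55
tool_pos: [0.3915, -0.038, 0.3739]
tool_rot: [-3.106, 0.183, -0.002]
contact_force: [0.1, 0.5, -0.2]
grip_width: 1.0
grasp_force: 0.0
```

```bash
python3 - <<'E'
from h import *
s=status.get_state();print(s['clock'],s['tool_pos'],s['tool_rot'],s['qpos'],s['contact_force'])
i,im,d=snap('wrist','w1.png');print(i)
E
```

```text
3.55 [ 0.39148967 -0.03802957  0.37390251] [-3.10585722e+00  1.83298085e-01 -1.89064398e-03] [-0.1188101  -0.00414007  0.00817242  1.58371048  0.0303491   3.14067049] [ 0.05344392  0.48644835 -0.15160213]
{'fx': 294.154937854332, 'fy': 294.154937854332, 'cx': 280.7946874703883, 'cy': 208.79611500098102, 'k1': 0.012327880742081744, 'position': array([ 0.46710368, -0.05029441,  0.49525589]), 'orientation': array([ 1.95832323, -2.19074535, -0.36728964])}
```

View pics/w1.png

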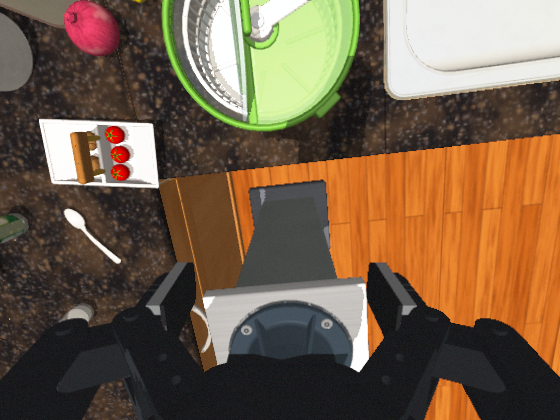

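The wrist view shows the dish at pixels (100,153) with tomatoes at (118,153), and the spinner cut off at (260,60). Joint 6 reached its limit, so I'll use the opposite half-turn of the gripper.

>>> {"fn": "jog_arm", "kwargs": {"rows": [[0,0,0,0,0,-1,1],[0,0,0,0,0,-1,1],[0,0,0,0,0,-1,1],[0,0,0,0,0,-1,1],[0,0,0,0,0,-1,1],[0,0,0,0,0,-1,1],[0,0,0,0,0,-1,1],[0,0,0,0,0,-1,1],[0,0,0,0,0,-1,1],[0,0,0,0,0,-1,1],[0,0,0,0,0,-1,1],[0,0,0,0,0,-1,1],[0,0,0,0,0,-1,1],[0,0,0,0,0,-1,1],[0,0,0,0,0,-1,1]]}}

```text
clock: 5.1
tool_pos: [0.3912, -0.0381, 0.3741]
tool_rot: [-2.401, -1.993, -0.034]
contact_force: [-0.4, -0.0, -0.6]
grip_width: 0.999
grasp_force: 0.0
```

>>> {"fn": "jog_arm", "kwargs": {"rows": [[0,0,0,0,0,-1,1],[0,0,0,0,0,-1,1],[0,0,0,0,0,-1,1],[0,0,0,0,0,-1,1],[0,0,0,0,0,-1,1],[0,0,0,0,0,-1,1],[0,0,0,0,0,-1,1],[0,0,0,0,0,-1,1],[0,0,0,0,0,-1,1],[0,0,0,0,0,-1,1],[0,0,0,0,0,-1,1],[0,0,0,0,0,-1,1],[0,0,0,0,0,-1,1],[0,0,0,0,0,-1,1],[0,0,0,0,0,-1,1],[0,0,0,0,0,-1,1],[0,0,0,0,0,0,1],[0,0,0,0,0,0,1]]}}

```text
clock: 6.9
tool_pos: [0.3913, -0.038, 0.3741]
tool_rot: [0.255, 3.13, 0.048]
contact_force: [-0.1, -0.8, -0.6]
grip_width: 0.997
grasp_force: 0.0
```

```bash
python3 - <<'E'
from h import *
s=status.get_state();print(s['clock'],s['tool_pos'],s['tool_rot'],s['qpos'],s['contact_force'])
i,im,d=snap('wrist','w2.png');print(i['position'])
E
```

```text
6.9 [ 0.39133638 -0.03795849  0.37405188] [0.25452654 3.12990726 0.04778381] [-0.11874734 -0.00473049  0.00796116  1.58364301  0.03044658  0.04353478] [-0.11795624 -0.76617925 -0.59981551]
[ 0.31538627 -0.02886693  0.49555813]
```

View pics/w2.png

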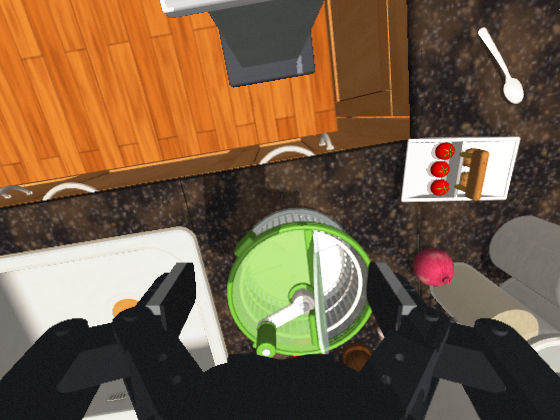

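This view shows the whole spinner: hub at (302,300), grip top at (268,350), flap edge-on from (318,232) to (322,350). The dish is at (460,168).

```bash
cat > m2.py <<'E'
from m import *
i,im,d=load('w2.png');hsv=cv2.cvtColor(im,cv2.COLOR_RGB2HSV);h,s,v=[hsv[...,k].astype(int) for k in range(3)]
# rim: saturated green, hull
g=(h>35)&(h<75)&(s>150)&(v>60); g[:, :200]=0;g[:,385:]=0;g[:200]=0
ys,xs=np.nonzero(g);hull=cv2.convexHull(np.stack([xs,ys],1).astype(np.int32))[:,0]
P=plane(i,hull[:,0],hull[:,1],.133)
f=least_squares(lambda p:np.hypot(P[:,0]-p[0],P[:,1]-p[1])-p[2],[.56,-.03,.107],loss='cauchy',f_scale=.0015);c=f.x;print('rim',c)
Pd=pts(i,xs,ys,d[ys,xs]);z=Pd[:,2];q=(z>.125)&(z<.14)&(np.hypot(Pd[:,0]-c[0],Pd[:,1]-c[1])>.09)
f2=least_squares(lambda p:np.hypot(Pd[q,0]-p[0],Pd[q,1]-p[1])-p[2],c,loss='cauchy',f_scale=.002);print('rim depth',f2.x,np.median(z[q]))
t=z>.155;print('high green n',t.sum())
for b in blob(g&(d>0)&(np.pad(np.zeros(1),0).sum()==0),(200,385,200,380))[:3]:pass
hm=np.zeros_like(g);hm[ys[t],xs[t]]=1
for b in blob(hm,(200,385,200,380))[:4]:
    y,x=np.nonzero(b[2]);p=pts(i,x,y,d[y,x]);print(b[0],b[1],p.mean(0).round(4),p.min(0).round(4),p.max(0).round(4))
# all high points in the spinner area (flap, crank arm)
Y,X=np.mgrid[210:400,220:385];A=pts(i,X,Y,d[210:400,220:385]);k=(A[...,2]>.138)&(A[...,2]<.215)&(np.hypot(A[...,0]-c[0],A[...,1]-c[1])<.1)
for lo in np.arange(.138,.215,.01):
    kk=k&(A[...,2]>=lo)&(A[...,2]<lo+.01);
    if kk.sum(): 
        B=A[kk];print(round(lo,3),kk.sum(),B.mean(0).round(4),B.min(0).round(4),B.max(0).round(4))
# dish
for fn in('w1.png','w2.png'):
    i,im,d=load(fn);hsv=cv2.cvtColor(im,cv2.COLOR_RGB2HSV);h,s,v=[hsv[...,k].astype(int) for k in range(3)]
    di=(25,175,105,200) if fn[1]=='1' else (395,525,128,212)
    B=blob((s<60)&(v>130),di);m=B[0][2]
    con=max(cv2.findContours(m.astype(np.uint8),0,2)[0],key=cv2.contourArea)
    q=cv2.approxPolyDP(cv2.convexHull(con),5,True)[:,0];Q=plane(i,q[:,0],q[:,1],.032);print(fn,q.tolist(),Q[:,:2].round(4).tolist(),'ctr',Q.mean(0))
    for nm,mk in(('red',((h<6)|(h>174))&(s>180)&(v>90)),('brown',(h>7)&(h<20)&(s>90)&(v>50))):
        for b in blob(mk,di)[:3]:
            y,x=np.nonzero(b[2])
            print(nm,b[0],b[1],pts(i,x,y,d[y,x]).mean(0).round(4),np.median(pts(i,x,y,d[y,x])[:,2]).round(4), cv2.minAreaRect(np.stack([x,y],1).astype(np.float32)))
E
python3 m2.py
```

```text
rim [ 0.55823862 -0.02648413  0.10736427]
rim depth [ 0.55802589 -0.02749303  0.10336203] 0.1321517119557475
high green n 759
[256, 322, 20, 36, 537] [266.0, 338.3] [ 0.5759 -0.0806  0.1894] [ 0.3154 -0.0943  0.163 ] [ 0.5939 -0.0289  0.4956]
[309, 310, 9, 35, 201] [313.1, 327.4] [ 0.5559 -0.0207  0.2077] [ 0.3154 -0.0289  0.197 ] [ 0.5808 -0.0161  0.4956]
[367, 262, 3, 5, 6] [368.2, 264.3] [3.775e-01 2.000e-04 3.896e-01] [ 0.3154 -0.0289  0.3674] [0.3908 0.0064 0.4956]
[292, 224, 1, 1, 1] [292.0, 224.0] [ 0.3154 -0.0289  0.4956] [ 0.3154 -0.0289  0.4956] [ 0.3154 -0.0289  0.4956]
0.138 221 [ 0.5458 -0.0122  0.1427] [ 0.4688 -0.0455  0.138 ] [0.6509 0.005  0.148 ]
0.148 773 [ 0.5603 -0.0386  0.1552] [ 0.4722 -0.0947  0.1481] [0.6402 0.0022 0.158 ]
0.158 370 [ 0.5567 -0.0343  0.1616] [ 0.4774 -0.0943  0.158 ] [ 6.412e-01 -3.000e-04  1.680e-01]
0.168 234 [ 0.5532 -0.0366  0.173 ] [ 0.4849 -0.0938  0.168 ] [ 0.6322 -0.0025  0.178 ]
0.178 239 [ 0.5552 -0.0385  0.1828] [ 0.4964 -0.0943  0.178 ] [ 0.6217 -0.0055  0.1879]
0.188 302 [ 0.5597 -0.0386  0.1932] [ 0.5079 -0.0943  0.188 ] [ 0.612
[... 1607 characters left out ...]
3 0.2207 0.0326] 0.0274 ((438.27056884765625, 167.71763610839844), (13.49858283996582, 16.87322998046875), 32.47119140625)
red [431, 180, 18, 15, 158] [438.0, 186.2] [0.4652 0.2208 0.033 ] 0.0278 ((438.5000305175781, 185.99998474121094), (12.020814895629883, 16.26345443725586), 45.0)
brown [458, 148, 31, 54, 1037] [473.9, 172.9] [0.4418 0.2529 0.0705] 0.0777 ((469.8507080078125, 173.70257568359375), (28.846248626708984, 51.99506378173828), 11.040940284729004)
brown [405, 201, 66, 11, 475] [436.3, 206.4] [5.127e-01 2.354e-01 2.000e-04] 0.0003 ((437.5, 206.0), (10.0, 65.0), 90.0)
brown [395, 128, 16, 13, 185] [401.9, 133.7] [ 0.3947  0.2439 -0.1555] -0.1554 ((402.5, 134.0), (12.0, 15.0), 90.0)
```

```bash
python3 - <<'E'
from m import *
i,im,d=load('w2.png');c=np.array([.5582,-.0265])
Y,X=np.mgrid[200:400,220:385];D=d[200:400,220:385];A=pts(i,X,Y,D).reshape(-1,3);C=im[200:400,220:385].reshape(-1,3).astype(int)
r=np.hypot(A[:,0]-c[0],A[:,1]-c[1])
# grip: high, far from flap
k=(A[:,2]>.192)&(A[:,2]<.206)&(A[:,1]<-.05)&(r<.1);B=A[k];print('grip',k.sum(),B.mean(0),np.median(B,0),B.min(0),B.max(0))
f=least_squares(lambda p:np.hypot(B[:,0]-p[0],B[:,1]-p[1]).clip(.0125)-.0125,B[:,:2].mean(0));print(f.x)
# flap points
k=(A[:,2]>.145)&(A[:,2]<.2)&(A[:,1]>-.03)&(r<.105)&(r>.03);B=A[k]
# y=a+bx+cz robust
f=least_squares(lambda p:B[:,1]-(p[0]+p[1]*(B[:,0]-c[0])+p[2]*(B[:,2]-.131)),[0,0,0],loss='cauchy',f_scale=.002);print('flap',k.sum(),f.x,'yaw normal',np.arctan2(1,-f.x[1]),'dist',(f.x[0]-c[1])*np.cos(np.arctan(f.x[1])),'lean',np.arctan(f.x[2]*np.cos(np.arctan(f.x[1]))),np.median(abs(f.fun)))
# arm pts
k=(A[:,2]>.15)&(A[:,2]<.1605)&(A[:,1]<-.03)&(r<.05);B=A[k];print('arm',k.sum(),B.mean(0))
a=np.array([B[:,0]-c[0],B[:,1]-c[1]]);w,V=np.linalg.eigh(a@a.T);print('arm dir',np.arctan2(*V[::-1,1]))
# triangulate grip top between scene, side, wrist: top centres by mask
for n in('scene','side'):
    j,jm,jd=load(n+'0.png')
s=status.get_state();T=R.from_rotvec(s['tool_rot']).as_matrix();print(T.round(4))
# clutter near: heights map near dish/onion
h=load('scene0.png');
for n in('scene0.png','side0.png','w2.png'):
    j,jm,jd=load(n);Y,X=np.mgrid[0:420,0:560];W=pts(j,X,Y,jd).reshape(-1,3)
    for x in np.arange(.25,.75,.05):
        print(n,round(x,2),[ (lambda q: round(float(np.percentile(q,95)),2) if len(q)>5 else None)(W[(abs(W[:,0]-x-.025)<.025)&(abs(W[:,1]-y-.025)<.025)&(W[:,2]<.5),2]) for y in np.arange(-.2,.5,.05)]) if n!='side0.png' else None
E
```

```text
grip 322 [ 0.57985952 -0.08162061  0.20047876] [ 0.57930572 -0.08120849  0.20161765] [ 0.57068019 -0.09463372  0.19213023] [ 0.59404964 -0.07047404  0.20491797]
[ 0.58266397 -0.08238212]
flap 594 [ 0.00441354 -0.02362031 -0.25790789] yaw normal 1.5471804053592786 dist 0.030904917367672348 lean -0.25233998854999673 0.0006795729284244656
arm 499 [ 0.56670873 -0.05038283  0.1566847 ]
arm dir 1.9560969881733732
[[-0.9869  0.1612  0.0034]
 [ 0.1612  0.9865  0.0303]
 [ 0.0015  0.0304 -0.9995]]
scene0.png 0.25 [-0.91, None, None, None, None, None, None, None, 0.0, 0.0, 0.01, 0.0, 0.0, 0.0]
scene0.png 0.3 [-0.91, None, None, None, None, None, None, None, 0.0, 0.0, 0.01, 0.0, 0.1, 0.11]
scene0.png 0.35 [0.0, 0.0, 0.0, 0.0, 0.0, 0.0, 0.0, 0.03, 0.03, 0.03, 0.0, 0.0, 0.0, 0.1]
scene0.png 0.4 [0.0, 0.0, 0.0, 0.0, 0.0, 0.0, 0.0, 0.03, 0.03, 0.08, 0.03, 0.0, 0.0, 0.0]
scene0.png 0.45 [0.0, 0.13, 0.13, 0.16, 0.13, 0.12, 0.0, 0.03, 0.08, 0.08, 0.03, 0.0, 0.0, 0.0]
scene0.png 0.5 [0.0, 0.13, 0.13, 0.2, 0.15, 0.13, 0.0, 0.0, 0.0, 0.0, 0.0, 0.0, 0.0, 0.0]
scene0.png 0.55 [None, 0.13, 0.2, 0.2, 0.14, 0.
[... 575 characters left out ...]
.45, 0.44, 0.0, 0.0, 0.03, 0.03, 0.03, 0.0, 0.0, 0.0, -0.92]
w2.png 0.4 [0.0, 0.0, 0.0, 0.43, 0.43, 0.0, 0.0, 0.03, 0.07, 0.09, 0.03, 0.0, 0.0, None]
w2.png 0.45 [0.0, 0.13, 0.13, 0.16, 0.14, 0.13, 0.0, 0.03, 0.08, 0.09, 0.03, 0.0, 0.0, None]
w2.png 0.5 [0.0, 0.13, 0.13, 0.2, 0.15, 0.13, 0.0, 0.0, 0.0, 0.0, 0.03, 0.0, 0.0, 0.0]
w2.png 0.55 [0.0, 0.13, 0.2, 0.21, 0.14, 0.11, 0.0, 0.05, 0.06, 0.0, 0.13, 0.1, 0.03, 0.0]
w2.png 0.6 [0.0, 0.13, 0.13, 0.18, 0.13, 0.13, 0.0, 0.06, 0.2, 0.21, 0.14, None, None, None]
w2.png 0.65 [0.0, None, 0.13, 0.13, 0.13, None, None, 0.0, 0.12, 0.22, 0.0, 0.11, None, None]
w2.png 0.7 [0.0, 0.03, 0.07, None, None, 0.0, 0.03, None, 0.0, 0.02, None, None, None, None]
```

>>> {"fn": "jog_arm", "kwargs": {"rows": [[0,0.3,0,0.3,0,-0.1,1],[-0.02,0.98,0.5,0,0,0,1],[-0.02,0.98,0.5,0,0,0,1],[-0.02,0.98,0.5,0,0,0,1],[-0.02,0.98,0.5,0,0,0,1],[-0.02,0.98,0.6,0,0,0,1],[-0.02,0.98,0.6,0,0,0,1],[-0.02,0.98,0.6,0,0,0,1],[-0.02,0.98,0.6,0,0,0,1],[-0.02,0.98,0.6,0,0,0,1],[-0.02,0.98,0.6,0,0,0,1],[-0.02,0.98,0.6,0,0,0,1],[-0.02,0.98,0.6,0,0,0,1],[-0.02,0.98,0.6,0,0,0,1],[-0.02,0.98,0.6,0,0,0,1],[-0.02,0.77,0.6,0,0,0,1],[0,0,0,0,0,0,1],[0,0,0,0,0,0,1]]}}

```text
clock: 8.75
tool_pos: [0.4408, 0.2539, 0.2021]
tool_rot: [-0.234, -3.131, 0.0]
contact_force: [0.1, -0.2, 0.8]
grip_width: 1.0
grasp_force: 0.0
```

```bash
cat > bar.py <<'E'
from m import *
s=status.get_state();T=R.from_rotvec(s['tool_rot']).as_matrix();p=s['tool_pos'];print(s['clock'],p,T.round(3).tolist(),s['qpos'].round(2))
i,im,d=snap('wrist','w3.png');hsv=cv2.cvtColor(im,cv2.COLOR_RGB2HSV);h,sa,v=[hsv[...,k].astype(int) for k in range(3)]
Y,X=np.nonzero((h>5)&(h<20)&(sa>90)&(v>50));P=pts(i,X,Y,d[Y,X])
k=(P[:,2]>.079)&(P[:,2]<.095)&(np.hypot(P[:,0]-.444,P[:,1]-.254)<.06);B=P[k];print('bar top',k.sum(),B.mean(0),B.min(0),B.max(0),np.median(B[:,2]))
m=np.zeros(im.shape[:2],np.uint8);m[Y[k],X[k]]=1
r=cv2.minAreaRect(np.stack([X[k],Y[k]],1).astype(np.float32));q=cv2.boxPoints(r);print(r);Q=plane(i,q[:,0],q[:,1],.086);print(Q.round(4).tolist(),Q.mean(0))
# two-view height: bar-top centre in w1/w2 vs now
i2,im2,d2=load('w2.png');hsv=cv2.cvtColor(im2,cv2.COLOR_RGB2HSV);Y,X=np.nonzero((hsv[...,0]>5)&(hsv[...,0]<20)&(hsv[...,1]>90)&(hsv[...,2]>50));P=pts(i2,X,Y,d2[Y,X]);k=(P[:,2]>.079)&(P[:,2]<.095)&(np.hypot(P[:,0]-.444,P[:,1]-.254)<.06)
r2=cv2.minAreaRect(np.stack([X[k],Y[k]],1).astype(np.float32));print('tri',tri(i,r[0],i2,r2[0]))
e=T.T@(np.array([*Q.mean(0)[:2],.076])-p);print('delta tool /0.02',e/.02)
E
python3 bar.py
```

```text
8.75 [0.44084717 0.25385781 0.20206994] [[-0.989, 0.148, -0.002], [0.148, 0.989, -0.0], [0.002, -0.0, -1.0]] [ 0.52  0.23 -0.15  1.19  0.    0.67]
bar top 1048 [0.44202763 0.25498893 0.08550347] [0.40766878 0.24381279 0.07904113] [0.47980905 0.26453703 0.08831104] 0.08578411085727514
((281.5, 212.0), (82.0, 13.0), 90.0)
[[0.4059, 0.2547, 0.086], [0.4074, 0.2651, 0.086], [0.48, 0.2549, 0.086], [0.4783, 0.2435, 0.086]] [0.44288886 0.25453858 0.086     ]
tri (array([0.44333611, 0.25450392, 0.08013442]), [np.float64(0.000138822118334571), np.float64(0.00013882211833456177)])
delta tool /0.02 [-0.10885899  0.05116686  6.30326775]
```

>>> {"fn": "jog_arm", "kwargs": {"rows": [[-0.1,0.05,0.6,0,0,0,1],[0,0,0.95,0,0,0,1],[0,0,0.95,0,0,0,1],[0,0,0.95,0,0,0,1],[0,0,0.95,0,0,0,1],[0,0,0.95,0,0,0,1],[0,0,0.6,0,0,0,1],[0,0,0.35,0,0,0,1],[0,0,0,0,0,0,1],[0,0,0,0,0,0,-1],[0,0,0,0,0,0,-1],[0,0,0,0,0,0,-1],[0,0,0,0,0,0,-1],[0,0,0,0,0,0,-1],[0,0,0,0,0,0,-1],[0,0,0,0,0,0,-1],[0,0,0,0,0,0,-1],[0,0,0,0,0,0,-1]]}}

```text
clock: 10.6
tool_pos: [0.4431, 0.2546, 0.0766]
tool_rot: [-0.234, -3.132, -0.0]
contact_force: [-0.3, -4.9, 5.3]
grip_width: 0.131
grasp_force: 59.2
```

```bash
python3 - <<'E'
from h import *
for n in('scene0.png','w2.png'):
    j,jm,jd=load(n);Y,X=np.mgrid[0:420,0:560];W=pts(j,X,Y,jd).reshape(-1,3)
    for lo,hi in((.12,.16),(.16,.19),(.19,.24),(.24,.4)):
        print(n,lo)
        for x in np.arange(.5,.7,.02):
            print(round(x,2),[int(((W[:,0]>x)&(W[:,0]<x+.02)&(W[:,1]>y)&(W[:,1]<y+.02)&(W[:,2]>lo)&(W[:,2]<hi)).sum()) for y in np.arange(.1,.34,.02)])
E
```

```text
scene0.png 0.12
0.5 [0, 0, 0, 0, 0, 0, 0, 0, 0, 0, 0, 0]
0.52 [0, 0, 0, 0, 0, 0, 0, 0, 0, 0, 0, 0]
0.54 [0, 0, 0, 0, 0, 0, 0, 0, 0, 0, 0, 0]
0.56 [0, 0, 0, 0, 0, 0, 0, 0, 0, 0, 0, 1]
0.58 [0, 0, 0, 0, 0, 0, 0, 0, 0, 0, 0, 19]
0.6 [0, 0, 0, 0, 0, 0, 0, 0, 0, 0, 0, 9]
0.62 [0, 0, 0, 0, 0, 0, 18, 51, 68, 58, 0, 0]
0.64 [0, 0, 0, 0, 0, 0, 11, 0, 0, 18, 38, 0]
0.66 [0, 0, 0, 11, 2, 0, 0, 0, 0, 0, 30, 0]
0.68 [0, 0, 0, 8, 12, 0, 0, 0, 0, 0, 3, 0]
scene0.png 0.16
0.5 [0, 0, 0, 0, 0, 0, 0, 0, 0, 0, 0, 0]
0.52 [0, 0, 0, 0, 0, 0, 0, 0, 0, 0, 0, 0]
0.54 [0, 0, 0, 0, 0, 0, 0, 0, 0, 0, 0, 0]
0.56 [0, 0, 0, 0, 0, 0, 0, 0, 0, 0, 0, 0]
0.58 [0, 0, 0, 0, 0, 0, 0, 0, 0, 0, 0, 0]
0.6 [0, 0, 0, 0, 0, 0, 0, 0, 0, 0, 0, 0]
0.62 [0, 0, 0, 0, 0, 0, 13, 38, 52, 49, 0, 0]
0.64 [0, 0, 0, 0, 0, 0, 3, 0, 0, 12, 32, 0]
0.66 [0, 0, 0, 3, 2, 0, 0, 0, 0, 0, 18, 0]
0.68 [0, 0, 0, 3, 2, 0, 0, 0, 0, 0, 1, 0]
scene0.png 0.19
0.5 [0, 0, 0, 0, 0, 0, 0, 0, 0, 0, 0, 0]
0.52 [0, 0, 0, 0, 0, 0, 0, 0, 0, 0, 0, 0]
0.54 [0, 0, 0, 0, 0, 0, 0, 0, 0, 0, 0, 0]
0.56 [0, 0, 0, 0, 0, 0, 0, 0, 0, 0, 0, 0]
0.58 [0, 0, 0, 0, 0, 0, 0, 0, 0
[... 1722 characters left out ...]
, 0, 0, 0]
0.58 [0, 0, 0, 0, 0, 0, 0, 0, 0, 0, 0, 0]
0.6 [0, 0, 0, 0, 0, 0, 0, 0, 0, 0, 0, 0]
0.62 [0, 0, 0, 0, 0, 0, 0, 345, 253, 7, 0, 0]
0.64 [0, 0, 0, 0, 0, 0, 0, 115, 127, 0, 0, 0]
0.66 [0, 0, 0, 0, 0, 0, 0, 2, 51, 0, 0, 0]
0.68 [0, 0, 0, 0, 0, 0, 0, 0, 0, 0, 0, 0]
w2.png 0.24
0.5 [0, 0, 0, 0, 0, 0, 0, 0, 0, 0, 0, 0]
0.52 [0, 0, 0, 0, 0, 0, 0, 0, 0, 0, 0, 0]
0.54 [0, 0, 0, 0, 0, 0, 0, 0, 0, 0, 0, 0]
0.56 [0, 0, 0, 0, 0, 0, 0, 0, 0, 0, 0, 0]
0.58 [0, 0, 0, 0, 0, 0, 0, 0, 0, 0, 0, 0]
0.6 [0, 0, 0, 0, 0, 0, 0, 0, 0, 0, 0, 0]
0.62 [0, 0, 0, 0, 0, 0, 0, 0, 0, 0, 0, 0]
0.64 [0, 0, 0, 0, 0, 0, 0, 0, 0, 0, 0, 0]
0.66 [0, 0, 0, 0, 0, 0, 0, 0, 0, 0, 0, 0]
0.68 [0, 0, 0, 0, 0, 0, 0, 0, 0, 0, 0, 0]
```

>>> {"fn": "jog_arm", "kwargs": {"rows": [[0,0,-0.3,0,0,0,-1],[0,0,-0.6,0,0,0,-1],[0,0,-0.9,0,0,0,-1],[0,0,-0.9,0,0,-0.2,-1],[0,0,-0.9,0,0,-0.5,-1],[0,0,-0.9,0,0,-0.5,-1],[0,0,-0.9,0,0,-0.5,-1],[0,0,-0.9,0,0,-0.5,-1],[0,0,-0.9,0,0,-0.3,-1],[0,0,-0.9,0,0,-0.2,-1],[-0.2,-0.3,-0.5,0,0,0,-1],[-0.4,-0.6,-0.2,0,0,0,-1],[-0.6,-0.85,0,0,0,0,-1],[-0.6,-0.85,0,0,0,0,-1],[-0.6,-0.85,0,0,0,0,-1],[-0.6,-0.85,0,0,0,0,-1],[-0.6,-0.85,0,0,0,0,-1],[-0.4,-0.6,0,0,0,0,-1],[-0.3,-0.4,0,0,0,0,-1],[0,0,0,0,0,0,-1]]}}

```text
clock: 12.6
tool_pos: [0.5442, 0.1419, 0.2516]
tool_rot: [0.188, -3.134, -0.001]
contact_force: [0.5, -0.0, -3.8]
grip_width: 0.13
grasp_force: 58.6
```

```bash
python3 - <<'E'
from h import *
s=status.get_state();T=R.from_rotvec(s['tool_rot']).as_matrix();p=s['tool_pos'];print(s['clock'],p,T.round(3).tolist(),s['qpos'].round(2),s['contact_force'],s['grip_width'])
# rows: linear TCP travel to final while tilting, shifts in the rotating tool frame
u=-T[:,1];L=np.array([.556,.0455,.152]);n=20;dth=.96/n
c=np.cos(.96);sn=np.sin(.96);end=L-.0125*u+np.array([0,0,.0947]);end=L-(.085*c-.041*sn)*u+np.array([0,0,.085*sn+.041*c])+.003*(sn*u+np.array([0,0,c]))
print(end, (end-p)@u, (end-p)@T)
for k in (0,3,7,10,13,16,19):
    A=T@R.from_rotvec([-dth*k,0,0]).as_matrix();print(k,(A.T@((end-p)/n)/.02).round(3))
i,im,d=snap('side','s2.png');cv2.imwrite('pics/s2c.png',cv2.resize(im[60:300,200:400],None,fx=2.4,fy=2.4)[:,:,::-1])
E
```

```text
12.6 [0.54419751 0.14193794 0.25162913] [[-0.993, -0.119, -0.002], [-0.119, 0.993, 0.0], [0.002, 0.001, -1.0]] [0.25 0.3  0.07 1.34 0.   0.14] [ 0.50059641 -0.04608106 -3.7797617 ] 0.1296579975456401
[0.55448454 0.05811406 0.24687475] 0.08445566384240479 [-0.00022292 -0.08445566  0.00469691]
0 [-0.001 -0.211  0.012]
3 [-0.001 -0.211 -0.019]
7 [-0.001 -0.203 -0.059]
10 [-0.001 -0.193 -0.087]
13 [-0.001 -0.178 -0.114]
16 [-0.001 -0.16  -0.138]
19 [-0.001 -0.139 -0.16 ]
```

View pics/s2c.png

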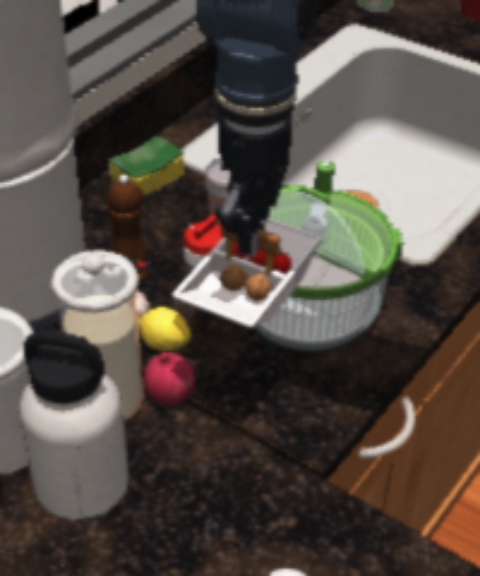

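The dish hangs level in front of the opening with tomatoes at crop (272,262) and walnuts at (245,280). Tipping now.

>>> {"fn": "jog_arm", "kwargs": {"rows": [[0,-0.21,0.01,-0.48,0,0,-1],[0,-0.21,0,-0.48,0,0,-1],[0,-0.21,0,-0.48,0,0,-1],[0,-0.21,-0.02,-0.48,0,0,-1],[0,-0.21,-0.03,-0.48,0,0,-1],[0,-0.21,-0.04,-0.48,0,0,-1],[0,-0.2,-0.05,-0.48,0,0,-1],[0,-0.2,-0.06,-0.48,0,0,-1],[0,-0.2,-0.07,-0.48,0,0,-1],[0,-0.2,-0.08,-0.48,0,0,-1],[0,-0.19,-0.09,-0.48,0,0,-1],[0,-0.19,-0.1,-0.48,0,0,-1],[0,-0.18,-0.1,-0.48,0,0,-1],[0,-0.18,-0.11,-0.48,0,0,-1],[0,-0.17,-0.12,-0.48,0,0,-1],[0,-0.17,-0.13,-0.48,0,0,-1],[0,-0.16,-0.14,-0.48,0,0,-1],[0,-0.15,-0.15,-0.48,0,0,-1],[0,-0.15,-0.15,-0.48,0,0,-1],[0,-0.14,-0.16,-0.48,0,0,-1]]}}

```text
clock: 14.65
tool_pos: [0.5537, 0.0598, 0.2476]
tool_rot: [0.167, -2.731, -1.425]
contact_force: [0.3, 0.3, -4.1]
grip_width: 0.129
grasp_force: 59.0
```

>>> {"fn": "jog_arm", "kwargs": {"rows": [[0,0,0,0,0,0,-1],[0,0,0,0,0,0,-1],[0,0,0,0,0,0,-1],[0,0,0,0,0,0,-1],[0,0,0,0,0,0,-1],[0,0,0,0,0,0,-1]]}}

```text
clock: 15.25
tool_pos: [0.5537, 0.0596, 0.2478]
tool_rot: [0.166, -2.732, -1.423]
contact_force: [-0.3, -0.3, -2.6]
grip_width: 0.131
grasp_force: 59.1
```

```bash
python3 - <<'E'
from h import *
s=status.get_state();T=R.from_rotvec(s['tool_rot']).as_matrix();print(s['clock'],s['tool_pos'],T.round(3).tolist(),s['qpos'].round(2),s['contact_force'])
c=np.zeros((560,800,3),np.uint8)
i,im,d=snap('side','s3.png');c[:,:400]=cv2.resize(im[80:220,280:380],(400,560),interpolation=2)
i,im,d=snap('scene','s3b.png');c[:,400:]=cv2.resize(im[90:230,300:400],(400,560),interpolation=2)
cv2.imwrite('pics/s3c.png',c[:,:,::-1])
E
```

```text
15.25 [0.55368492 0.05957098 0.24776532] [[-0.993, -0.069, -0.1], [-0.121, 0.569, 0.813], [0.0, 0.819, -0.573]] [-0.29  0.57  0.12  1.65  0.85 -0.65] [-0.28373308 -0.34620778 -2.58844241]
```

View pics/s3c.png

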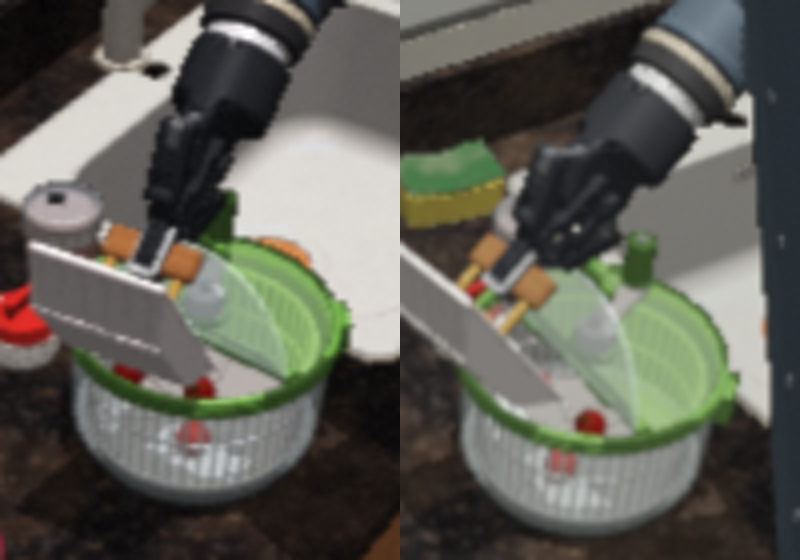

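>>> {"fn": "jog_arm", "kwargs": {"rows": [[0,0.2,0.29,0.8,0,0,-1],[0,0.22,0.27,0.8,0,0,-1],[0,0.25,0.25,0.8,0,0,-1],[0,0.27,0.23,0.8,0,0,-1],[0,0.28,0.21,0.8,0,0,-1],[0,0.3,0.19,0.8,0,0,-1],[0,0.31,0.16,0.8,0,0,-1],[0,0.32,0.14,0.8,0,0,-1],[0,0.33,0.11,0.8,0,0,-1],[0,0.34,0.08,0.8,0,0,-1],[0,0.35,0.06,0.8,0,0,-1],[0,0.35,0.03,0.8,0,0,-1],[0,0,0,0,0,0,-1],[0,0,0,0,0,0,-1]]}}

```text
clock: 16.75
tool_pos: [0.543, 0.1437, 0.2472]
tool_rot: [0.193, -3.133, -0.004]
contact_force: [-0.0, 0.5, -3.3]
grip_width: 0.131
grasp_force: 58.9
```

```bash
python3 - <<'E'
from m import *
s=status.get_state();T=R.from_rotvec(s['tool_rot']).as_matrix();p=s['tool_pos'];print(s['clock'],p,T.round(3).tolist(),s['contact_force'])
print('to placed xy/0.02',((np.array([.4431,.2546,.0775])-p)@T/.02).round(2))
for n in('scene','side','wrist'):
    i,im,d=snap(n,n+'4.png');hsv=cv2.cvtColor(im,cv2.COLOR_RGB2HSV);h,s,v=[hsv[...,k].astype(int) for k in range(3)]
    for b in blob(((h<7)|(h>174))&(s>130)&(v>70),(0,560,0,420))[:9]:
        y,x=np.nonzero(b[2])
        if b[0][4]>6:
            q=pts(i,x,y,d[y,x]);q=np.median(q,0)
            if abs(q[1]-.1)<.25 and .3<q[0]<.75: print(n,b[0],b[1],q.round(3))
E
```

```text
16.75 [0.54301723 0.14371042 0.24722773] [[-0.992, -0.122, -0.002], [-0.122, 0.992, 0.002], [0.002, 0.003, -1.0]] [-0.01466439  0.45417909 -3.30022651]
to placed xy/0.02 [4.26 6.09 8.51]
scene [271, 213, 13, 13, 45] [278.2, 218.9] [0.586 0.206 0.038]
scene [344, 193, 7, 5, 26] [347.3, 195.3] [ 0.557 -0.037  0.047]
scene [332, 184, 5, 6, 21] [334.4, 186.9] [ 0.614 -0.023  0.046]
scene [319, 159, 4, 3, 11] [320.4, 159.9] [ 0.74  -0.052  0.06 ]
scene [265, 218, 5, 7, 9] [266.4, 221.3] [0.606 0.242 0.028]
side [276, 149, 17, 17, 200] [284.4, 157.9] [ 0.74  -0.019  0.045]
side [269, 208, 12, 17, 85] [275.2, 217.9] [0.591 0.221 0.048]
side [260, 207, 14, 17, 52] [263.9, 213.8] [0.627 0.226 0.045]
side [327, 174, 6, 5, 19] [329.8, 176.3] [ 0.56  -0.03   0.052]
wrist [102, 308, 48, 29, 736] [124.5, 322.0] [ 0.739 -0.032  0.05 ]
wrist [120, 226, 18, 22, 318] [128.9, 237.0] [ 0.621 -0.025  0.05 ]
wrist [110, 175, 18, 23, 262] [117.8, 184.9] [ 0.559 -0.035  0.051]
wrist [151, 158, 23, 9, 138] [162.0, 161.8] [0.529 0.012 0.048]
wrist [124, 192, 6, 6, 24] [126.6, 194.0] [ 0.571 -0.028  0.046]
```

All three tomatoes lie in the basket, with none left in the dish. Setting the dish back.

>>> {"fn": "jog_arm", "kwargs": {"rows": [[0.15,0.25,0,0,0,0,-1],[0.4,0.6,0,0,0,0,-1],[0.6,0.85,0,0,0,0,-1],[0.65,0.95,0,0,0,0,-1],[0.65,0.95,0,0,0,0,-1],[0.65,0.95,0,0,0,0,-1],[0.6,0.8,0,0,0,0,-1],[0.4,0.5,0,0,0,0,-1],[0.16,0.24,0.5,0,0,0,-1],[0,0,0.9,0,0,0.3,-1],[0,0,0.95,0,0,0.6,-1],[0,0,0.95,0,0,0.6,-1],[0,0,0.95,0,0,0.6,-1],[0,0,0.95,0,0,0.4,-1],[0,0,0.95,0,0,0.2,-1],[0,0,0.9,0,0,0,-1],[0,0,0.6,0,0,0,-1],[0,0,0.4,0,0,0,-1],[0,0,0.2,0,0,0,-1],[0,0,0,0,0,0,-1]]}}

```text
clock: 18.9
tool_pos: [0.4441, 0.2537, 0.0824]
tool_rot: [-0.233, -3.131, -0.001]
contact_force: [-0.1, -0.5, -2.9]
grip_width: 0.131
grasp_force: 59.0
```

>>> {"fn": "jog_arm", "kwargs": {"rows": [[0,0,0.15,0,0,0,-1],[0,0,0.1,0,0,0,-1],[0,0,0.04,0,0,0,-1],[0,0,0,0,0,0,-1]]}}

```text
clock: 19.3
tool_pos: [0.4441, 0.2538, 0.0769]
tool_rot: [-0.233, -3.132, -0.001]
contact_force: [0.5, -0.0, -3.2]
grip_width: 0.132
grasp_force: 59.0
```

>>> {"fn": "jog_arm", "kwargs": {"rows": [[0,0,0.02,0,0,0,-1],[0,0,0,0,0,0,0.4],[0,0,0,0,0,0,1],[0,0,0,0,0,0,1],[0,0,0,0,0,0,1],[0,0,0,0,0,0,1],[0,0,-0.4,0,0,0,1],[0,0,-0.8,0,0,0,1],[0,0,-0.95,0,0,0,1],[0,0,-0.95,0,0,-0.2,1],[0,0,-0.95,0,0,-0.3,1],[0,0,-0.95,0,0,-0.3,1],[0,0,-0.95,0,0,-0.3,1],[0,0,-0.95,0,0,-0.3,0],[0,0,-0.95,0,0,-0.08,-1],[0,0,-0.95,0,0,0,-1],[0,0,-0.95,0,0,0,-1]]}}

```text
clock: 21.0
tool_pos: [0.4441, 0.2535, 0.2729]
tool_rot: [-0.001, -3.141, -0.002]
contact_force: [-0.6, 0.1, -0.5]
grip_width: 0.332
grasp_force: 0.0
```

```bash
python3 - <<'E'
from m import *
s=status.get_state();T=R.from_rotvec(s['tool_rot']).as_matrix();p=s['tool_pos'];print(s['clock'],p,T.round(3).tolist(),s['contact_force'],s['grip_width'])
print('delta/0.02',((np.array([.520,-.0565,p[2]])-p)@T/.02).round(2))
i,im,d=snap('wrist','w5.png')
hsv=cv2.cvtColor(im,cv2.COLOR_RGB2HSV);h,sa,v=[hsv[...,k].astype(int) for k in range(3)]
for b in blob((h>7)&(h<20)&(sa>90)&(v>60),(0,560,0,420))[:6]:
    y,x=np.nonzero(b[2]);q=pts(i,x,y,d[y,x]);print(b[0],np.median(q,0).round(3))
Y,X=np.mgrid[0:420,0:560];W=pts(i,X,Y,d).reshape(-1,3);k=(W[:,2]>.026)&(W[:,2]<.036)&(np.hypot(W[:,0]-.444,W[:,1]-.254)<.12)&(sa.ravel()<60);print('dish rim',W[k].min(0),W[k].max(0))
E
```

```text
21.0 [0.44410588 0.25346887 0.27289466] [[-1.0, 0.001, -0.001], [0.001, 1.0, 0.001], [0.001, 0.001, -1.0]] [-0.63847082  0.13316657 -0.47589783] 0.33217429561686085
delta/0.02 [ -3.81 -15.5   -0.02]
[0, 0, 242, 219, 31395] [ 0.255 -0.394 -0.918]
[293, 0, 216, 257, 8418] [0.387 0.416 0.001]
[337, 0, 88, 98, 3671] [0.275 0.362 0.001]
[271, 149, 47, 98, 1795] [0.446 0.267 0.035]
[521, 0, 39, 53, 1757] [0.278 0.527 0.039]
[496, 221, 64, 55, 1562] [0.551 0.618 0.001]
dish rim [0.38365016 0.16010363 0.02600223] [0.50760276 0.34608703 0.03551884]
```

Dish is upright where it stood. Now behind the flap with the fingers shut.

>>> {"fn": "jog_arm", "kwargs": {"rows": [[-0.24,-0.6,0,0,0,0,-1],[-0.24,-0.98,0,0,0,0,-1],[-0.24,-0.98,0,0,0,0,-1],[-0.24,-0.98,0,0,0,0,-1],[-0.24,-0.98,0,0,0,0,-1],[-0.24,-0.98,0,0,0,0,-1],[-0.24,-0.98,0,0,0,0,-1],[-0.24,-0.98,0,0,0,0,-1],[-0.24,-0.98,0,0,0,0,-1],[-0.24,-0.98,0,0,0,0,-1],[-0.24,-0.98,0,0,0,0,-1],[-0.24,-0.98,0,0,0,0,-1],[-0.24,-0.98,0,0,0,0,-1],[-0.24,-0.98,0,0,0,0,-1],[-0.24,-0.98,0,0,0,0,-1],[-0.21,-0.98,0,0,0,0,-1],[0,-0.2,0,0,0,0,-1],[0,0,0,0,0,0,-1]]}}

```text
clock: 22.85
tool_pos: [0.5197, -0.0574, 0.2704]
tool_rot: [-0.004, -3.139, -0.001]
contact_force: [0.2, 0.6, 0.3]
grip_width: -0.001
grasp_force: 0.0
```

```bash
python3 - <<'E'
from m import *
s=status.get_state();T=R.from_rotvec(s['tool_rot']).as_matrix();p=s['tool_pos'];print(s['clock'],p,T.round(3).tolist(),s['qpos'].round(2),s['grip_width'])
i,im,d=snap('wrist','w6.png')
Y,X=np.mgrid[0:420,0:560];W=pts(i,X,Y,d).reshape(-1,3)
k=(W[:,2]>.14)&(W[:,2]<.215)&(abs(W[:,0]-.52)<.05)&(abs(W[:,1]+.03)<.08)
for lo in np.arange(.14,.215,.01):
    q=W[k&(W[:,2]>lo)&(W[:,2]<lo+.01)]; 
    if len(q)>3: print(round(lo,2),len(q),q.min(0).round(3),q.max(0).round(3))
E
```

```text
22.85 [ 0.51966744 -0.05738512  0.27041898] [[-1.0, 0.002, -0.003], [0.002, 1.0, 0.001], [0.003, 0.001, -1.0]] [-0.11  0.23  0.02  1.36  0.   -0.11] -0.0008258359333534345
0.14 168 [ 0.47  -0.043  0.14 ] [0.561 0.004 0.15 ]
0.15 683 [ 0.474 -0.045  0.15 ] [0.57  0.001 0.16 ]
0.16 169 [ 0.479 -0.034  0.16 ] [ 0.567 -0.001  0.17 ]
0.17 89 [ 0.488 -0.01   0.17 ] [ 0.499 -0.004  0.18 ]
0.18 131 [ 0.497 -0.012  0.18 ] [ 0.515 -0.006  0.19 ]
0.19 262 [ 0.511 -0.023  0.19 ] [ 0.554 -0.009  0.2  ]
0.2 664 [ 0.538 -0.025  0.2  ] [ 0.57  -0.012  0.209]
```

>>> {"fn": "jog_arm", "kwargs": {"rows": [[0,0,0.6,0,0,0,-1],[0,0,0.95,0,0,0,-1],[0,0,0.95,0,0,0,-1],[0,0,0.6,0,0,0,-1],[0,0,0.27,0,0,0,-1],[0,0.4,0,0,0,0,-1],[0,0.5,0,0,0,0,-1],[0,0.5,0,0,0,0,-1],[0,0.4,0,0,0,0,-1],[0,0.42,0.05,0,0,0,-1],[0,0.42,0.05,0,0,0,-1],[0,0.42,0.05,0,0,0,-1],[0,0.42,0.27,0,0,0,-1],[0,0.42,0.27,0,0,0,-1],[0,0.25,0.35,0,0,0,-1],[0,0.25,0.35,0,0,0,-1],[0,0.13,0.28,0,0,0,-1],[0,0.13,0.28,0,0,0,-1],[0,0.05,0.2,0,0,0,-1],[0,0,0,0,0,0,-1]]}}

```text
clock: 24.9
tool_pos: [0.5198, 0.0378, 0.1601]
tool_rot: [-0.001, -3.139, -0.001]
contact_force: [0.0, -0.5, -0.4]
grip_width: -0.004
grasp_force: 0.0
```

>>> {"fn": "jog_arm", "kwargs": {"rows": [[0,0,0.15,0,0,0,-1],[0,0,0.1,0,0,0,-1],[0,0,0.05,0,0,0,-1],[0,0,0,0,0,0,-1]]}}

```text
clock: 25.3
tool_pos: [0.5201, 0.0377, 0.1547]
tool_rot: [-0.001, -3.14, -0.001]
contact_force: [0.9, 0.0, 0.7]
grip_width: 0.002
grasp_force: 0.0
```

>>> {"fn": "jog_arm", "kwargs": {"rows": [[0,0,0.07,0,0,0,-1],[0,0,0.05,0,0,0,-1],[0,0,0,0,0,0,-1]]}}

```text
clock: 25.6
tool_pos: [0.5203, 0.0378, 0.153]
tool_rot: [-0.001, -3.141, -0.001]
contact_force: [-1.7, 0.2, 5.5]
grip_width: 0.002
grasp_force: 2.9
```

>>> {"fn": "jog_arm", "kwargs": {"rows": [[0,0,0.04,0,0,0,-1],[0,0,0,0,0,0,-1]]}}

```text
clock: 25.8
tool_pos: [0.5203, 0.0378, 0.1529]
tool_rot: [0.001, 3.141, 0.001]
contact_force: [-2.8, -0.2, 13.4]
grip_width: 0.001
grasp_force: 6.4
```

>>> {"fn": "jog_arm", "kwargs": {"rows": [[0,0,-0.5,0,0,0,-1],[0,0,-0.9,0,0,0,-1],[0,0,-0.9,0,0,0,-1],[0,0,-0.9,0,0,0,-1],[0,0,-0.9,0,0,0,-1],[0,0,0,0,0,0,-1]]}}

```text
clock: 26.4
tool_pos: [0.5214, 0.0379, 0.236]
tool_rot: [0.001, 3.139, 0.002]
contact_force: [0.8, 0.2, -1.0]
grip_width: 0.001
grasp_force: 0.0
```

```bash
python3 - <<'E'
from m import *
s=status.get_state();T=R.from_rotvec(s['tool_rot']).as_matrix();p=s['tool_pos'];print(s['clock'],p,s['contact_force'])
i,im,d=snap('wrist','w7.png');c=np.array([.5582,-.0265])
Y,X=np.mgrid[0:420,0:560];W=pts(i,X,Y,d).reshape(-1,3)
ux=np.array([.0236,.9997]);uy=np.array([-.9997,.0236]);a=(W[:,:2]-c)@ux;b=(W[:,:2]-c)@uy
for x0 in (30,40,50,60,70,80,86,92):
    print(x0,[ (lambda q:(len(q),np.percentile(q,[10,50,90]).round(4).tolist()) if len(q) else 0)(W[(a*1e3>x0)&(a*1e3<x0+6)&(abs(b*1e3-y0)<6)&(W[:,2]<.16),2]) for y0 in(-30,0,30)])
k=(W[:,2]>.19)&(W[:,2]<.206)&(W[:,1]<-.05)&(np.hypot(W[:,0]-.58,W[:,1]+.08)<.03);B=W[k];print('grip',k.sum(),B.mean(0) if k.any() else'',B.min(0) if k.any() else'',B.max(0) if k.any() else '')
m=np.zeros(d.shape,np.uint8).ravel();m[k]=1
i1,im1,d1=load('w2.png');print(len(B))
cv2.imwrite('pics/w7c.png',cv2.resize(im,(700,525))[:,:,::-1])
E
```

```text
26.4 [0.52142245 0.03785057 0.23602576] [ 0.76369158  0.16820867 -0.9598081 ]
30 [(77, [0.1313, 0.1346, 0.1359]), (97, [0.1314, 0.1343, 0.136]), (113, [0.1314, 0.1335, 0.1359])]
40 [0, (71, [0.1308, 0.1314, 0.1324]), (98, [0.1311, 0.1319, 0.1325])]
50 [0, (25, [0.1308, 0.1315, 0.1326]), (97, [0.131, 0.1316, 0.1323])]
60 [0, 0, (102, [0.1308, 0.1315, 0.1323])]
70 [0, (2, [0.1317, 0.1323, 0.1329]), (104, [0.1309, 0.1318, 0.1324])]
80 [0, (46, [0.1307, 0.1317, 0.1324]), (108, [0.1307, 0.1315, 0.1324])]
86 [0, (101, [0.1308, 0.1319, 0.1382]), (100, [0.1305, 0.1315, 0.1324])]
92 [(9, [0.1322, 0.1338, 0.1351]), (99, [0.1388, 0.1396, 0.1403]), (108, [0.1262, 0.1326, 0.1337])]
grip 1306 [ 0.57973179 -0.07971309  0.19960124] [ 0.57098002 -0.09400592  0.19000363] [ 0.59494476 -0.06934512  0.20497013]
1306
```

View pics/w7c.png

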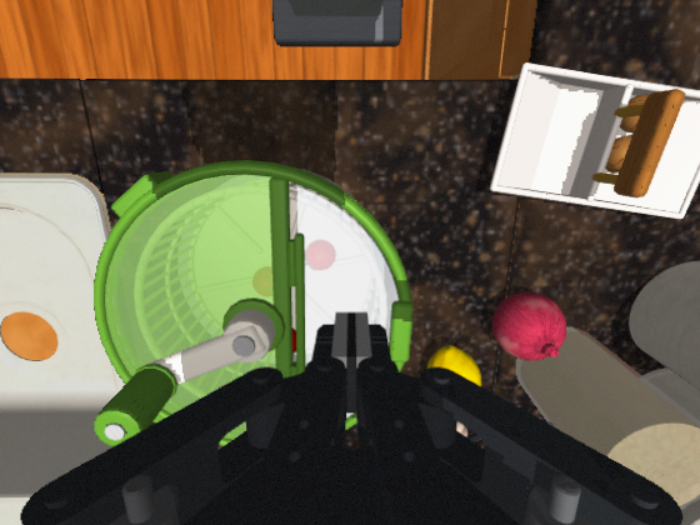

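The flap lies level at 131 mm. In this view the grip top, with its white pin, is at (114,431) of the enlarged picture. I'll triangulate the pin from two wrist views.

```bash
python3 - <<'E'
from m import *
r=[]
for fn,(u,v) in(('w7.png',(91,345)),('w2.png',(267,351))):
    i,im,d=load(fn);hsv=cv2.cvtColor(im,cv2.COLOR_RGB2HSV);m=(hsv[...,1]<90)&(hsv[...,2]>140)
    bs=blob(m,(u-12,u+13,v-12,v+13));b=min(bs,key=lambda b:np.hypot(b[1][0]-u,b[1][1]-v)+(100 if b[0][4]<4 else 0));print(fn,b[0],b[1]);r.append((i,b[1]));print(plane(i,*b[1],.2015))
print(tri(*r[0],*r[1]))
s=status.get_state();print(s['tool_pos'],s['qpos'].round(2))
E
```

```text
w7.png [83, 339, 16, 14, 158] [90.9, 345.6]
[ 0.58629197 -0.08405336  0.2015    ]
w2.png [262, 349, 9, 7, 50] [265.7, 351.8]
[ 0.58553855 -0.08253744  0.2015    ]
(array([ 0.58390667, -0.08217462,  0.20369763]), [np.float64(0.000285079509172109), np.float64(0.00028507950917184324)])
[0.52092502 0.03779925 0.23460559] [ 0.07  0.24 -0.06  1.27  0.    0.07]
```

>>> {"fn": "jog_arm", "kwargs": {"rows": [[0,0,-0.5,0,0,0,0],[-0.4,-0.6,0,0,0,0,1],[-0.5,-0.95,0,0,0,0,1],[-0.5,-0.95,0,0,0,0,1],[-0.5,-0.95,0,0,0,0,1],[-0.5,-0.95,0,0,0,0,1],[-0.5,-0.95,0,0,0,0,1],[-0.3,-0.7,0,0,0,0,1],[0,0,0,0,0,0,1],[0,0,0,0,0,0,1]]}}

```text
clock: 27.45
tool_pos: [0.584, -0.0836, 0.2429]
tool_rot: [-0.002, -3.139, -0.002]
contact_force: [-0.8, -0.7, 0.1]
grip_width: 1.0
grasp_force: 0.0
```

```bash
python3 - <<'E'
from m import *
s=status.get_state();T=R.from_rotvec(s['tool_rot']).as_matrix();p=s['tool_pos'];print(s['clock'],p,T.round(4).tolist(),s['grip_width'])
i,im,d=snap('wrist','w8.png');hsv=cv2.cvtColor(im,cv2.COLOR_RGB2HSV);m=(hsv[...,1]<90)&(hsv[...,2]>140)
g=rot(i).T@(np.array([.585,-.083,.2015])-np.array(i['position']));u=g[0]/g[2]*i['fx']+i['cx'];v=g[1]/g[2]*i['fy']+i['cy'];print('expected px',u,v)
u,v=int(u),int(v)
for b in blob(m,(u-25,u+25,v-25,v+25))[:4]:
    if b[0][4]>4: print(b[0],b[1],plane(i,*b[1],.2015))
cv2.imwrite('pics/w8c.png',cv2.resize(im,(700,525))[:,:,::-1])
E
```

```text
27.45 [ 0.58396897 -0.0835696   0.24292027] [[-1.0, 0.0016, -0.0022], [0.0016, 1.0, 0.0011], [0.0022, 0.0011, -1.0]] 0.9995753476028448
expected px 280.9080738227166 250.8006550132996
[274, 245, 16, 13, 155] [281.6, 251.0] [ 0.58512578 -0.08257982  0.2015    ]
[300, 225, 5, 4, 19] [301.9, 226.4] [ 0.56919451 -0.07058557  0.2015    ]
```

View pics/w8c.png

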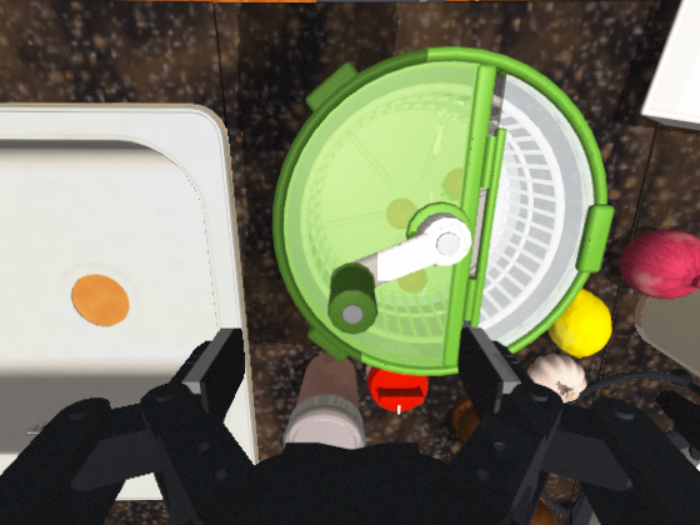

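The view shows the flap shut with its tab at the rim (597,240). The crank arm runs from the hub (448,240) to the grip (352,313), centred between the open fingers. Three tomatoes are visible through the lid.

>>> {"fn": "jog_arm", "kwargs": {"rows": [[-0.05,0.05,0.5,0,0,0,1],[0,0,0.9,0,0,0,1],[0,0,0.8,0,0,0,1],[0,0,0.4,0,0,0,1],[0,0,0.2,0,0,0,1],[0,0,0,0,0,0,-1],[0,0,0,0,0,0,-1],[0,0,0,0,0,0,-1],[0,0,0,0,0,0,-1],[0,0,0,0,0,0,-1],[0,0,0,0,0,0,-1],[0,0,0,0,0,0,-1]]}}

```text
clock: 28.7
tool_pos: [0.5857, -0.0827, 0.1881]
tool_rot: [0.002, 3.141, -0.0]
contact_force: [0.9, -4.2, 5.7]
grip_width: 0.276
grasp_force: 58.8
```

```bash
python3 - <<'E'
from m import *
s=status.get_state();p=s['tool_pos'];T=R.from_rotvec(s['tool_rot']).as_matrix();print(s['clock'],p,s['contact_force'],s['ft_torque'],s['grip_width']*85)
# hub screw from w7,w8,w2 as the crank's axis
r=[]
for fn,(u,v) in(('w7.png',(195,276)),('w8.png',(358,194)),('w2.png',(302,300))):
    i,im,d=load(fn);q=pts(i,u,v,d[v,u]);print(fn,q)
    r.append((i,(u,v)))
print(tri(*r[0],*r[1]))
C=np.array([.5582,-.0265])
d=p[:2]-C;print('r',np.hypot(*d),'ang',np.arctan2(d[1],d[0]))
a0=np.arctan2(d[1],d[0]);rr=np.hypot(*d)
for k in range(24):
    a,b=a0-2*np.pi*k/24,a0-2*np.pi*(k+1)/24
    w=.060*np.array([np.cos(b)-np.cos(a),np.sin(b)-np.sin(a)]);print(k,(-w[0]/.02).round(2),(w[1]/.02).round(2),end=' | ')
E
```

```text
28.7 [ 0.58566217 -0.08268599  0.18811769] [ 0.87450516 -4.23419914  5.6805371 ] [-0.59569903 -0.14090545 -0.03694666] 23.489583431041165
w7.png [ 0.55987874 -0.02632708  0.16052809]
w8.png [ 0.55977256 -0.02805223  0.16125111]
w2.png [ 0.55161496 -0.02821565  0.15738342]
(array([ 0.56077889, -0.0271189 ,  0.15844375]), [np.float64(0.0003149821034394616), np.float64(0.00031498210343888533)])
r 0.06253827336054477 ang -1.1161709652534257
0 0.74 -0.25 | 1 0.78 -0.05 | 2 0.77 0.16 | 3 0.7 0.35 | 4 0.59 0.52 | 5 0.43 0.65 | 6 0.25 0.74 | 7 0.05 0.78 | 8 -0.16 0.77 | 9 -0.35 0.7 | 10 -0.52 0.59 | 11 -0.65 0.43 | 12 -0.74 0.25 | 13 -0.78 0.05 | 14 -0.77 -0.16 | 15 -0.7 -0.35 | 16 -0.59 -0.52 | 17 -0.43 -0.65 | 18 -0.25 -0.74 | 19 -0.05 -0.78 | 20 0.16 -0.77 | 21 0.35 -0.7 | 22 0.52 -0.59 | 23 0.65 -0.43 |
```

>>> {"fn": "jog_arm", "kwargs": {"rows": [[0.38,-0.14,0,0,0,0,-1],[0.37,-0.1,0,0,0,0,-1],[0.78,-0.03,0,0,0,0,-1],[0.76,0.17,0,0,0,0,-1],[0.69,0.36,0,0,0,0,-1],[0.58,0.53,0,0,0,0,-1],[0.42,0.66,0,0,0,0,-1]]}}

```text
clock: 29.4
tool_pos: [0.5068, -0.0522, 0.1881]
tool_rot: [0.001, 3.139, 0.004]
contact_force: [14.2, 5.0, -4.1]
grip_width: 0.275
grasp_force: 59.2
```

>>> {"fn": "jog_arm", "kwargs": {"rows": [[0.23,0.75,0,0,0,0,-1],[0.03,0.78,0,0,0,0,-1],[-0.17,0.76,0,0,0,0,-1],[-0.36,0.69,0,0,0,0,-1],[-0.53,0.58,0,0,0,0,-1],[-0.66,0.42,0,0,0,0,-1]]}}

```text
clock: 30.0
tool_pos: [0.5352, 0.0264, 0.188]
tool_rot: [-0.001, -3.141, 0.001]
contact_force: [2.5, -9.0, 4.0]
grip_width: 0.277
grasp_force: 60.0
```

>>> {"fn": "jog_arm", "kwargs": {"rows": [[-0.75,0.23,0,0,0,0,-1],[-0.78,0.03,0,0,0,0,-1],[-0.76,-0.17,0,0,0,0,-1],[-0.69,-0.36,0,0,0,0,-1],[-0.58,-0.53,0,0,0,0,-1],[-0.42,-0.66,0,0,0,0,-1]]}}

```text
clock: 30.6
tool_pos: [0.6162, -0.0017, 0.1882]
tool_rot: [-0.001, 3.14, 0.005]
contact_force: [3.4, 2.5, 4.5]
grip_width: 0.278
grasp_force: 60.3
```

>>> {"fn": "jog_arm", "kwargs": {"rows": [[-0.23,-0.75,0,0,0,0,-1],[-0.03,-0.78,0,0,0,0,-1],[0.17,-0.76,0,0,0,0,-1],[0.36,-0.69,0,0,0,0,-1],[0.53,-0.58,0,0,0,0,-1],[0.66,-0.42,0,0,0,0,-1]]}}

```text
clock: 31.2
tool_pos: [0.5856, -0.083, 0.188]
tool_rot: [0.002, 3.141, 0.002]
contact_force: [0.5, 3.9, 5.3]
grip_width: 0.277
grasp_force: 60.3
```

>>> {"fn": "jog_arm", "kwargs": {"rows": [[0.75,-0.23,0,0,0,0,-1],[0.78,-0.03,0,0,0,0,-1],[0.76,0.17,0,0,0,0,-1],[0.69,0.36,0,0,0,0,-1],[0.58,0.53,0,0,0,0,-1],[0.42,0.66,0,0,0,0,-1],[0.23,0.75,0,0,0,0,-1],[0.03,0.78,0,0,0,0,-1],[-0.17,0.76,0,0,0,0,-1],[-0.36,0.69,0,0,0,0,-1],[-0.53,0.58,0,0,0,0,-1],[-0.66,0.42,0,0,0,0,-1],[-0.75,0.23,0,0,0,0,-1],[-0.78,0.03,0,0,0,0,-1],[-0.76,-0.17,0,0,0,0,-1],[-0.69,-0.36,0,0,0,0,-1],[-0.58,-0.53,0,0,0,0,-1],[-0.42,-0.66,0,0,0,0,-1]]}}

```text
clock: 33.0
tool_pos: [0.6162, -0.0017, 0.1882]
tool_rot: [-0.001, 3.14, 0.005]
contact_force: [2.3, 3.3, 3.4]
grip_width: 0.278
grasp_force: 60.7
```

>>> {"fn": "jog_arm", "kwargs": {"rows": [[-0.23,-0.75,0,0,0,0,-1],[-0.03,-0.78,0,0,0,0,-1],[0.17,-0.76,0,0,0,0,-1],[0.36,-0.69,0,0,0,0,-1],[0.53,-0.58,0,0,0,0,-1],[0.66,-0.42,0,0,0,0,-1],[0.75,-0.23,0,0,0,0,-1],[0.78,-0.03,0,0,0,0,-1],[0.76,0.17,0,0,0,0,-1],[0.69,0.36,0,0,0,0,-1],[0.58,0.53,0,0,0,0,-1],[0.42,0.66,0,0,0,0,-1],[0.23,0.75,0,0,0,0,-1],[0.03,0.78,0,0,0,0,-1],[-0.17,0.76,0,0,0,0,-1],[-0.36,0.69,0,0,0,0,-1],[-0.53,0.58,0,0,0,0,-1],[-0.66,0.42,0,0,0,0,-1]]}}

```text
clock: 34.8
tool_pos: [0.5351, 0.0264, 0.1879]
tool_rot: [-0.001, -3.141, 0.001]
contact_force: [1.4, -8.5, 4.4]
grip_width: 0.277
grasp_force: 60.8
```

>>> {"fn": "jog_arm", "kwargs": {"rows": [[-0.75,0.23,0,0,0,0,-1],[-0.78,0.03,0,0,0,0,-1],[-0.76,-0.17,0,0,0,0,-1],[-0.69,-0.36,0,0,0,0,-1],[-0.58,-0.53,0,0,0,0,-1],[-0.42,-0.66,0,0,0,0,-1],[-0.23,-0.75,0,0,0,0,-1],[-0.03,-0.78,0,0,0,0,-1],[0.17,-0.76,0,0,0,0,-1],[0.36,-0.69,0,0,0,0,-1],[0.53,-0.58,0,0,0,0,-1],[0.66,-0.42,0,0,0,0,-1],[0,0,0,0,0,0,-1],[0,0,0,0,0,0,-1]]}}

```text
clock: 36.2
tool_pos: [0.5846, -0.0832, 0.1881]
tool_rot: [-0.003, -3.141, -0.0]
contact_force: [0.1, -2.9, 5.4]
grip_width: 0.274
grasp_force: 61.2
```

>>> {"fn": "jog_arm", "kwargs": {"rows": [[0.1,-0.03,0,0,0,0,-1],[0,0,0,0,0,0,-1],[0,0,0,0,0,0,1],[0,0,0,0,0,0,1],[0,0,0,0,0,0,1],[0,0,0,0,0,0,1],[0,0,0,0,0,0,1],[0,0,-0.4,0,0,0,1],[0,0,-0.8,0,0,0,1],[0,0,-0.9,0,0,0,1],[0,0,-0.9,0,0,0,1],[0,0,-0.9,0,0,0,1],[0.6,0,-0.9,0,0,0,1],[0.9,0,-0.9,0,0,0,1],[0.9,0,-0.5,0,0,0,1],[0.9,0,0,0,0,0,1],[0.5,0,0,0,0,0,1],[0,0,0,0,0,0,1],[0,0,0,0,0,0,1]]}}

```text
clock: 38.1
tool_pos: [0.5077, -0.0831, 0.3116]
tool_rot: [-0.001, -3.141, -0.001]
contact_force: [0.2, 1.0, 0.2]
grip_width: 1.0
grasp_force: 0.0
```

```bash
python3 - <<'E'
from m import *
s=status.get_state();print(s['clock'],s['tool_pos'],s['contact_force'])
i,im,d=snap('wrist','w9.png')
Y,X=np.mgrid[0:420,0:560];W=pts(i,X,Y,d).reshape(-1,3)
k=(W[:,2]>.195)&(W[:,2]<.206)&(np.hypot(W[:,0]-.583,W[:,1]+.083)<.03);B=W[k];print('grip top',k.sum(),np.median(B,0))
a=W[:,1]+.0265
for x0 in(.035,.05,.065,.08): 
    q=W[(abs(a-x0)<.004)&(abs(W[:,0]-.53)<.015)&(W[:,2]>.11)&(W[:,2]<.2),2];print(x0,len(q),np.median(q) if len(q) else '')
cv2.imwrite('pics/w9c.png',cv2.resize(im,(700,525))[:,:,::-1])
E
```

```text
38.1 [ 0.50767802 -0.08311553  0.3116238 ] [0.19085704 0.97545894 0.16234199]
grip top 569 [ 0.57878701 -0.08327161  0.20182083]
0.035 172 0.13227161863373244
0.05 194 0.13169138097123317
0.065 200 0.13164031703822268
0.08 198 0.13171746494631606
```

View pics/w9c.png

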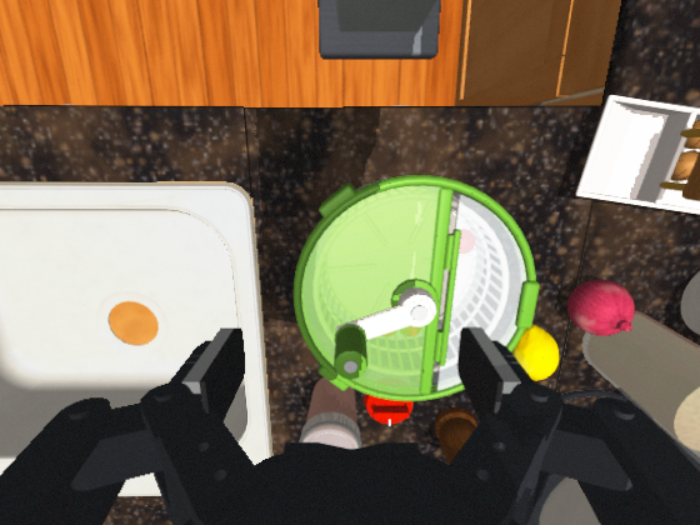

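The final view shows the flap flush, with its tab at (530,303). The crank is parked over the fixed half with its grip at (350,365). The dish is upright with the walnuts in it at (690,165), and the arm is clear.

```bash
python3 -c "
from h import *
print(hand_in())"
```

```text
the job is handed in; nothing more can be done
None
```

The job is done and handed in at about 38 s of the 72 s: all three tomatoes are in the basket, the walnuts are still in their upright dish, the flap is flush, and the crank made three clockwise turns and is parked where it was.

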